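Hold back the printer belt tensioner

ROBOT

A 6-joint arm with a two-finger parallel gripper is mounted at the origin on the work surface. World frame = base frame: x ahead of the robot, y to its left, z up, the work surface at z = 0. Lengths are in m, angles in degrees, forces in N, time in s.
With the tool pointing down it reaches from about 0.375 to 0.9 m from the base axis. Payload 3.1 kg.
Tool frame: the origin (TCP) lies on the centre line of the jaws, within the pads' length; the fingertips stand 25 mm ahead of it and the grasp point (between the pads) lies 6 mm ahead of it; z points along the fingers, y is the line along which they close (so a half turn about z gives the same grasp; the last joint's range is limited). The gripper opens to 87 mm and grips with 3 to 60 N. Pads are 19 mm wide; open, the fingers measure 117 mm over their backs; the gripper's body (75 mm by 190 mm) begins 51 mm behind the grasp point.
Start: joints at [60.132, 30.224, 82.088, -0, 67.689, -10.227], TCP at [0.21, 0.589, 0.248] pointing down, gripper open.
Joint ranges: [-176.69, 176.69], [-43.24, 126.21], [12.49, 139.97], [-82, 262], [0, 151.66], [-163.58, 163.58]. Speed limits (degrees/s): [159.86, 159.86, 180, 180, 180, 180].

INTERFACE

Orientations are given as a 3x3 rotation matrix whose columns are the frame's x, y, z axes.
In Python, from rig import bot, cams, models gives the robot as it stands. The module is installed in compiled form; this text tells all that it offers.
- The arm moves only by the shell command python3 -m handwheel 'ROWS' [OPENING]. ROWS is JSON, a list of rows, each a list of 6 numbers: the shift along the world's x, y, z each as a share of 1 m, from -1 to 1, then the turn, a rotation vector about the world's x, y, z each as a share of 2 rad, from -1 to 1. In form: [[dx, dy, dz, wx, wy, wz], ...]. A call has exactly 8 rows; each row is the pose to reach, as a shift and turn from the pose commanded when the call began; what a row does not reach only later rows make up. A row lasts 1/12 s, in which the tool goes at most 41.7 mm and 7.16 degrees, less where a joint would pass 70% of its speed; a pose out of reach is approached as far as the arm can. A call with a number of a shift or a turn outside -1 to 1 is refused whole. A call with a gripper value outside its range is refused whole. OPENING is the opening, from -1 (shut) to 1 (fully open), so that 0 is half open, set as the call begins (- or left out, the last holds). The fingers move at their own pace and stop on an object; the grip force is fixed at half the most. Time passes only in rows, so rows that repeat a pose let the fingers close, or fill a call up. It gives the time, the measured TCP pose, the force, the opening and the grip force at its end, in the units of the state.
- bot.read_state(): the state, without advancing time (a new reading comes with each control period).
- cams.capture(name): name is "scene" or "top" or "wrist"; returns (picture, depth): 480x640x3 uint8, blue, green, red; 480x640 float32, m along the optical axis (not along the pixel's ray), 0 where there is no reading.
- cams.calibration(name): a dict with "mtx" (3x3 intrinsics, pixels), "dist_coeffs" ([k1, k2, p1, p2, k3] as OpenCV has them; the pictures are not rectified), "R" (3x3) and "t" (3): a world point X has camera coordinates R X + t; the wrist camera has in their place "tool_from_camera" (4x4, takes a point from camera to tool coordinates, whose origin is the TCP and whose axes are the flange's). Camera axes: x right, y down, z forward; pixel columns grow to the right and rows downward; lengths in m; the calibration is good to about 2 mm. A picture is of the moment at which its call begins: read the wrist's pose just before it. calibration takes no time and is no camera call.
- bot.hand_in(): hands the job in; it is judged then, once.
Trained networks look in the newest picture that a camera, given by its name, has taken for a name from the list of things; names that differ only in an ending like _2 or _b are one class to them, and where a whole thing is asked for, a point or a joint stands for the part that bears it (a point fixed in the world has none). Each returns a list of dicts, best first, with "conf" (0 to 1); they miss things now and then, are a little off and sometimes report something else, mostly with a low value. They report only what shows in the picture. A call takes as long as a camera call.
- models.spot_in(query, camera): "position" ([column, row] in pixels, amid what is visible of it).
- models.tip_of(query, camera): "position" ([column, row] in pixels: a listed point, or the origin of a listed thing).
The state is a dict: "time_s": time; "joint_positions": joint angles; "qvel": joint speeds; "tau": joint torques, N m; "position": TCP position; "tcp_rot": TCP orientation; "force": force on the tool from outside, world axes, zero at the start; "moment": the same for the moment, N m; "opening": opening from 0.0 (shut) to 1.0 (fully open); "grasp_force": force on a finger pad.
Only numpy, scipy, OpenCV 4.12 (cv2) and the standard library are available. Lean on these libraries where they do the work, as an engineer would, in place of code of your own. Each camera call takes 0.05 s, during which the arm holds its last target. There are 200 camera calls.

TASK

The new belt has to go on this printer drive. Turn the blue handwheel clockwise until the carriage's yellow pointer lines up with the white line on the red clip, and leave it there. Then push the orange sprung tensioner arm back by its post, past the ratchet click and well clear of the pawl, and finish while still holding it back there against its spring; do not disturb the duster can, mug, hard disk or screwdriver.

Things in the scene. Friction and masses are not known exactly. Their poses are not given: they have to be found in the camera images.
- drive: printer drive module, fixed: grey base plate 250 (x) by 445 mm (y), 12 mm thick, carrying all that follows. Origin: at bench level near its middle. Its x axis points away from the robot at yaw 0, y left, z up. In its frame (mm): handwheel axis at x -30, y -125; tensioner pivot at x 20, y 125; carriage slides along y at x 85 (64 high); pawl housing at x 20, y 200 (28 square, 46 high).
- wheel_center (a point): centre of the blue knurled handwheel: a plain round wheel, 58 mm diameter, 28 mm tall (52 to 80 mm above the bench), on a vertical axis. This point is on the axis at mid-height, 66 mm above the bench. Under the wheel is only a 14 mm shaft, a 32 mm pinion (22 to 34 mm above the bench) and the rack bar on its far side, 34 mm high.
- handwheel (a joint): turn of the handwheel, rad, 0 at the start, grows clockwise seen from above, stop at 4.4. It stays where left (friction about 0.1 N m). Each rad clockwise moves the carriage 16 mm along the drive's -y direction; the pinion and rack are rigid.
- pointer (a point): tip of the yellow pointer blade (3 mm wide) on top of the black carriage, 62 mm above the bench. It moves along the drive's y axis only.
- clip: red clip 14 x 12 x 14 mm fixed on the scale bar, at a different place in each set-up, with a white line (3 mm wide) across its top. Origin: at bench level under the white line; same axes as the drive. At the start it lies 30 to 52 mm from the pointer on the drive's -y side. Lined up means the pointer is at y = 0 in the clip's frame.
- tensioner (a joint): turn of the arm about its vertical pivot, rad: 0 at rest, grows as it is pushed back (counter-clockwise from above, post towards the drive's -y), end stop 0.56. A spring pushes it to 0: 5 N at the post at rest, 8 N at 0.5. The pawl adds 1 to 4 N, then at 0.27 to 0.32 snaps behind its tooth; if let go the arm would fall back onto the pawl at 0.34. Beyond 0.41 it is clear of the pawl.
- idler: the tensioner arm: orange bar 20 mm wide (27 to 37 mm above the bench) with a white idler roller (34 mm diameter, 37 to 52 mm above the bench) and an upright steel post (14 mm diameter, 52 to 95 mm above the bench) at its free end. Origin: on the post's axis at bench level. x axis: from the post to the pivot, 100 mm away.
- post (a point): point on the post's axis 80 mm above the bench, where it can be pinched or pushed; free all round.
- pivot (a point): point on the tensioner's vertical pivot axis, 80 mm above the bench (the pivot's hub itself ends 55 mm above the bench).
- duster: bystander: blue can, 52 mm diameter, 190 mm tall. Origin: centre of its underside.
- mug: bystander: white mug, 80 mm diameter, 90 mm tall, handle at +y. Origin: centre of its underside.
- harddisk: bystander: hard disk lying flat, 102 x 147 x 26 mm. Origin: centre of its underside.
- screwdriver: bystander: red-handled screwdriver lying on the bench in front of the plate, 200 mm long, handle towards its -x. Origin: near its middle at bench level.

How it is judged:
By the outcome, as a careful person would: the job done as asked, in the order asked, and still so for the second after the job is handed in, while the arm keeps its last pose, push and grip.
It also fails if it takes over 51 s, if anything falls off the work surface, if the arm or the gripper's body presses on something with over 40 N, if the wrist force passes 120 N, or if a joint passes its speed limit or range.

## Working session

There is one attempt and no reset: what is moved stays moved. The work goes in short steps, Python scripts to look and compute and a shell command to move; the robot and the scene stay as the last step left them, time stands still between calls to the robot, and variables do not carry over. Pictures are saved under pics/ and viewed, at most 13 in all, crops included, and the job is handed in when it is done.

```bash
mkdir -p pics; cat > h.py <<'E'
from rig import bot,cams,models
import numpy as np,cv2
def ray(cam,px,z,st=None):
    c=cams.calibration(cam)
    u=cv2.undistortPoints(np.array([[px]],float),np.array(c["mtx"]),np.array(c["dist_coeffs"]))[0,0]
    d=np.array([u[0],u[1],1.])
    if "R" in c:
        R=np.array(c["R"]);t=np.array(c["t"]).ravel();o=-R.T@t;d=R.T@d
    else:
        T=np.array(c["tool_from_camera"]);W=np.array(st["tcp_rot"]);p=np.array(st["position"])
        o=W@T[:3,3]+p;d=W@T[:3,:3]@d
    return o+d*(z-o[2])/d[2]
Z=dict(wheel_center=.066,pointer=.062,clip=0,post=.08,pivot=.08,drive=0,duster=0,mug=0,harddisk=0,screwdriver=0,idler=0)
E
python3 - <<'E'
from h import *
print(bot.read_state())
for cam in("top","scene"):
    im,d=cams.capture(cam);cv2.imwrite(f"pics/{cam}0.png",im)
    for q,z in Z.items():
        for r in models.tip_of(q,cam)[:2]: print(cam,q,np.round(r["position"]),round(r["conf"],2),np.round(ray(cam,r["position"],z),4))
E
```

```text
{'time_s': 0.0, 'joint_positions': array([ 6.01336071e+01,  3.02795312e+01,  8.21554861e+01, -4.04036666e-04,
        6.76870292e+01, -1.02269789e+01]), 'qvel': array([0.02737219, 0.10735902, 0.01704082, 0.0461375 , 0.06182469,
       0.05622937]), 'tau': array([ 1.45115901e-03, -4.40036595e+01, -1.76593906e+01,  6.33975654e-02,
        5.82370092e-02, -1.52077669e-04]), 'position': array([0.20969815, 0.58806896, 0.24657049]), 'tcp_rot': array([[-9.41827177e-01,  3.36095901e-01, -1.05509403e-03],
       [ 3.36097351e-01,  9.41825433e-01, -1.85045829e-03],
       [ 3.71782946e-04, -2.09742621e-03, -9.99997731e-01]]), 'force': array([-1.01347152, -0.06781978,  0.82265917]), 'moment': array([-0.00681669,  0.01816149, -0.01471941]), 'grasp_force': 0.0, 'opening': 1.0002077775810903}
top wheel_center [388. 250.] 0.68 [ 0.5633 -0.0909  0.066 ]
top wheel_center [337. 319.] 0.37 [0.4353 0.0088 0.066 ]
top pointer [280. 191.] 0.63 [0.6823 0.1122 0.062 ]
top clip [310. 185.] 0.45 [0.7011 0.0569 0.    ]
top post [248. 298.] 0.77 [0.481  0.1744 0.08  ]
top pivot [256. 245.] 0.64 [0.5789 0.1571 0
[... 359 characters left out ...]
81 0.    ]
top idler [257. 295.] 0.77 [0.4809 0.1696 0.    ]
top idler [249. 300.] 0.5 [0.4713 0.1859 0.    ]
scene wheel_center [289. 234.] 0.83 [ 0.5795 -0.0954  0.066 ]
scene pointer [317. 300.] 0.88 [0.6807 0.1024 0.062 ]
scene post [415. 266.] 0.88 [0.4862 0.1719 0.08  ]
scene pivot [374. 283.] 0.96 [0.5845 0.1517 0.08  ]
scene drive [329. 284.] 0.95 [0.5767 0.0282 0.    ]
scene duster [443. 365.] 0.83 [0.5856 0.3251 0.    ]
scene mug [489. 336.] 0.97 [0.4631 0.3406 0.    ]
scene mug [318. 300.] 0.28 [0.6298 0.0517 0.    ]
scene harddisk [237. 227.] 0.78 [ 0.5897 -0.2787  0.    ]
scene screwdriver [370. 251.] 0.73 [0.4236 0.005  0.    ]
scene idler [415. 295.] 0.8 [0.4713 0.1716 0.    ]
```

View pics/top0.png

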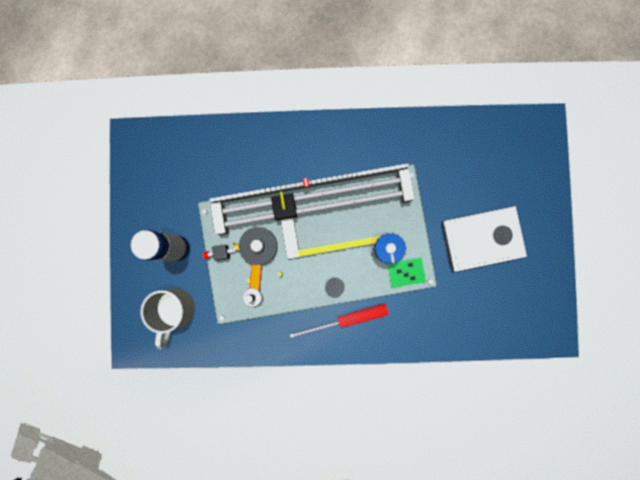

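View pics/scene0.png

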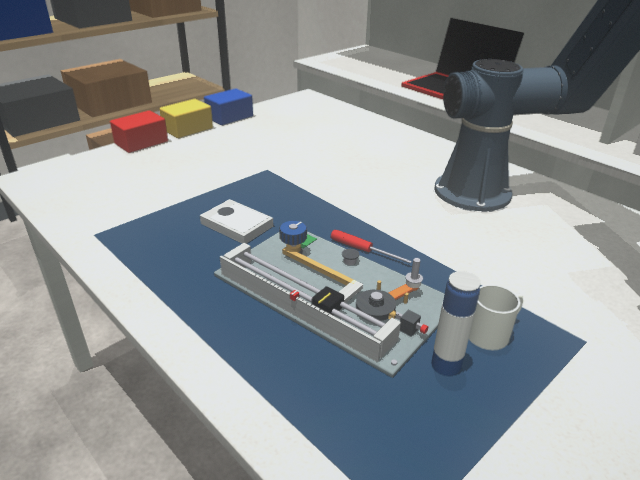

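Top view: wheel (391,249), post (253,297), pointer (282,193), clip (306,183), with the duster and mug on the left. I'll move over the wheel first and keep the orientation.

```bash
python3 -m handwheel '[[0.02,-0.03,0,0,0,0],[0.038,-0.065,0,0,0,0],[0.056,-0.1,0,0,0,0],[0.074,-0.137,0,0,0,0],[0.092,-0.174,0,0,0,0],[0.11,-0.21,0,0,0,0],[0.128,-0.247,0,0,0,0],[0.146,-0.283,0,0,0,0]]'
python3 -m handwheel '[[0.018,-0.036,0,0,0,0],[0.036,-0.072,0,0,0,0],[0.054,-0.108,0,0,0,0],[0.072,-0.144,0,0,0,0],[0.09,-0.18,0,0,0,0],[0.108,-0.216,0,0,0,0],[0.126,-0.252,0,0,0,0],[0.144,-0.288,0,0,0,0]]'
python3 -m handwheel '[[0.018,-0.03,0,0,0,0],[0.036,-0.055,0,0,0,0],[0.053,-0.08,0,0,0,0],[0.06,-0.1,0,0,0,0],[0.06,-0.108,0,0,0,0],[0.06,-0.108,0,0,0,0],[0.06,-0.108,0,0,0,0],[0.06,-0.108,0,0,0,0]]'
python3 - <<'E'
from h import *
s=bot.read_state();print(s["time_s"],s["position"],s["joint_positions"],s["force"])
im,d=cams.capture("wrist");cv2.imwrite("pics/w1.png",im)
for q,z in Z.items():
    for r in models.tip_of(q,"wrist")[:2]: print(q,np.round(r["position"]),round(r["conf"],2),np.round(ray("wrist",r["position"],z,s),4))
E
```

```text
time_s: 1.87
position: [0.3565, 0.3039, 0.2478]
tcp_rot: [[-0.942, 0.336, 0.001], [0.336, 0.942, 0.0], [-0.001, 0.0, -1.0]]
force: [0.9, 0.0, 0.1]
opening: 1.001
grasp_force: 0.0
time_s: 2.53
position: [0.5007, 0.0156, 0.2478]
tcp_rot: [[-0.942, 0.337, 0.001], [0.337, 0.942, 0.0], [-0.001, 0.0, -1.0]]
force: [0.4, 0.9, -0.4]
opening: 0.998
grasp_force: 0.0
time_s: 3.2
position: [0.5589, -0.0889, 0.2474]
tcp_rot: [[-0.942, 0.335, -0.001], [0.335, 0.942, 0.001], [0.002, 0.001, -1.0]]
force: [0.5, -0.6, -0.2]
opening: 1.0
grasp_force: 0.0
3.2 [ 0.55893024 -0.0888781   0.24742687] [-2.03616962e+01  2.57072568e+01  9.06447011e+01  3.47737313e-02
  6.37456146e+01 -9.07833539e+01] [ 0.45894201 -0.59898294 -0.24936929]
wheel_center [160. 280.] 0.43 [ 0.5655 -0.2473  0.066 ]
pointer [557. 269.] 0.72 [0.6819 0.1073 0.062 ]
post [619.   4.] 0.82 [0.4802 0.1741 0.08  ]
pivot [617. 148.] 0.63 [0.5832 0.1599 0.08  ]
drive [433. 186.] 0.65 [0.5814 0.0348 0.    ]
harddisk [157. 282.] 0.83 [ 0.5821 -0.2893  0.    ]
screwdriver [366.  42.] 0.78 [0.4261 0.0086 0.    ]
idler [547.  38.] 0.93 [0.481  0.1708 0.    ]
```

View pics/w1.png

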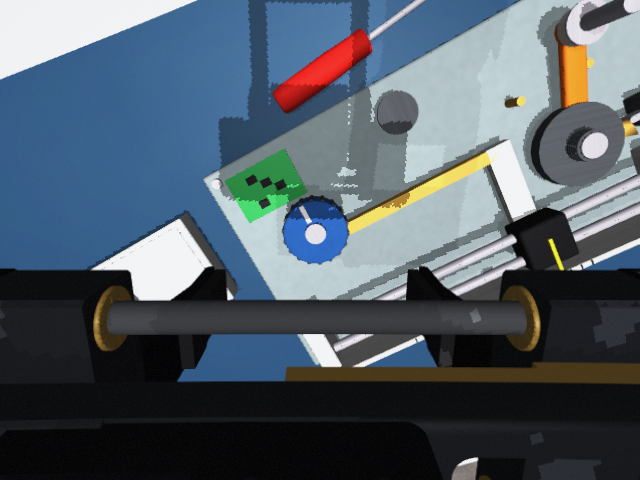

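The wrist view shows the wheel at (316,230) and the pointer at about (560,268). The gripper hides the clip. I'll refine the wheel by segmentation and take the pointer and clip from the top view.

```bash
python3 - <<'E'
from h import *
s=bot.read_state();im=cv2.imread("pics/w1.png")
hsv=cv2.cvtColor(im,cv2.COLOR_BGR2HSV)
roi=np.zeros(im.shape[:2],np.uint8);cv2.circle(roi,(316,232),42,255,-1)
m=cv2.inRange(hsv,(100,170,110),(125,255,255))&roi
c=max(cv2.findContours(m,0,1)[0],key=cv2.contourArea);e=cv2.minEnclosingCircle(c);print("wheel",e,ray("wrist",e[0],.08,s))
t=cv2.imread("pics/top0.png");cv2.imwrite("pics/t0c.png",cv2.resize(t[150:230,230:350],None,fx=6,fy=6,interpolation=cv2.INTER_CUBIC))
W=ray("wrist",e[0],.08,s)[:2]
pts=[("drive",(0,0)),("pivot",(20,125))]
p=ray("wrist",[617,148],.08,s)[:2];v=p-W;print("yaw from wheel-pivot",np.degrees(np.arctan2(v[1],v[0])-np.arctan2(250,50)),np.linalg.norm(v))
# scale-bar / plate front edge lines in wrist view omitted
E
```

```text
wheel ((315.07427978515625, 231.62342834472656), 32.1038818359375) [ 0.5685158  -0.09467337  0.08      ]
yaw from wheel-pivot 7.656591686029794 0.25366239403426366
```

View pics/t0c.png

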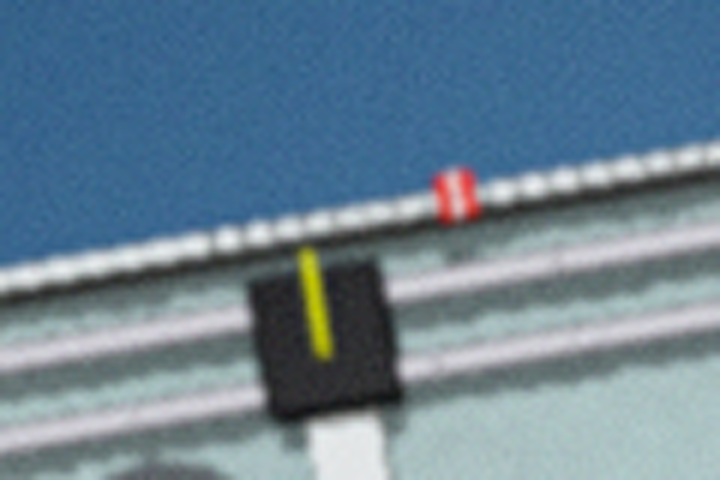

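```bash
python3 - <<'E'
from h import *
P=lambda x,y:ray("top",[230+x/6,150+y/6],.062)
a=P(308,252);b=P(457,195);f=P(324,355);g=P(0,285);h=P(720,155);k=(a-f)[:2];v=(g-h)[:2]
print(a,b,"blade yaw",np.degrees(np.arctan2(k[1],k[0])),"bar yaw",np.degrees(np.arctan2(-v[0],v[1])))
for y in(8,9,10):
    t=np.radians(y);print(y,(b-a)[:2]@[-np.sin(t),np.cos(t)],(b-a)[:2]@[np.cos(t),np.sin(t)])
E
python3 -m handwheel '[[0.0095,-0.0057,-0.03,0,0,0],[0.0095,-0.0057,-0.065,0,0,0],[0.0095,-0.0057,-0.1,0,0,0],[0.0095,-0.0057,-0.135,0,0,0],[0.0095,-0.0057,-0.16,0,0,0],[0.0095,-0.0057,-0.172,0,0,0],[0.0095,-0.0057,-0.1755,0,0,0],[0.0095,-0.0057,-0.1755,0,0,0]]'
python3 -m handwheel '[[0,0,0,0,0,0],[0,0,0,0,0,0],[0,0,0,0,0,0],[0,0,0,0,0,0],[0,0,0,0,0,0],[0,0,0,0,0,0],[0,0,0,0,0,0],[0,0,0,0,0,0]]' -1
```

```text
[0.68022127 0.10910244 0.062     ] [0.69702414 0.06098458 0.062     ] blade yaw 7.460842178980333 bar yaw 8.446713996820138
8 -0.0499880882651136 0.009942632601915862
9 -0.050153997702373304 0.009068705857386804
10 -0.05030462974608017 0.008192016697203057
time_s: 4.47
position: [0.5696, -0.0961, 0.0716]
tcp_rot: [[-0.942, 0.336, -0.001], [0.336, 0.942, 0.0], [0.001, 0.0, -1.0]]
force: [-0.4, -0.7, -0.4]
opening: 1.002
grasp_force: 0.0
time_s: 5.13
position: [0.5707, -0.0942, 0.073]
tcp_rot: [[-0.941, 0.338, 0.003], [0.338, 0.941, 0.003], [-0.002, 0.004, -1.0]]
force: [2.1, 6.2, 2.7]
opening: 0.66
grasp_force: 30.0
```

```bash
python3 -m handwheel '[[0.0007,0.0018,0,0,0,-0.04],[0.0007,0.0018,0,0,0,-0.1],[0.0007,0.0018,0,0,0,-0.16],[0.0007,0.0018,0,0,0,-0.22],[0.0007,0.0018,0,0,0,-0.28],[0.0007,0.0018,0,0,0,-0.34],[0.0007,0.0018,0,0,0,-0.4],[0.0007,0.0018,0,0,0,-0.45]]'
python3 - <<'E'
from h import *
im,d=cams.capture("top");cv2.imwrite("pics/t1c.png",cv2.resize(im[150:230,230:350],None,fx=6,fy=6,interpolation=cv2.INTER_CUBIC))
for q in("pointer","clip"):
  for r in models.tip_of(q,"top")[:1]:print(q,r["position"],r["conf"],ray("top",r["position"],.062))
E
```

```text
time_s: 5.8
position: [0.5692, -0.0956, 0.0729]
tcp_rot: [[-0.318, 0.948, -0.001], [0.948, 0.318, -0.002], [-0.002, -0.002, -1.0]]
force: [-6.3, -5.5, 4.9]
opening: 0.658
grasp_force: 30.0
pointer [286.3, 193.1] 0.86 [0.6777922  0.09961063 0.062     ]
clip [309.1, 186.0] 0.45 [0.69008675 0.05553825 0.062     ]
```

View pics/t1c.png

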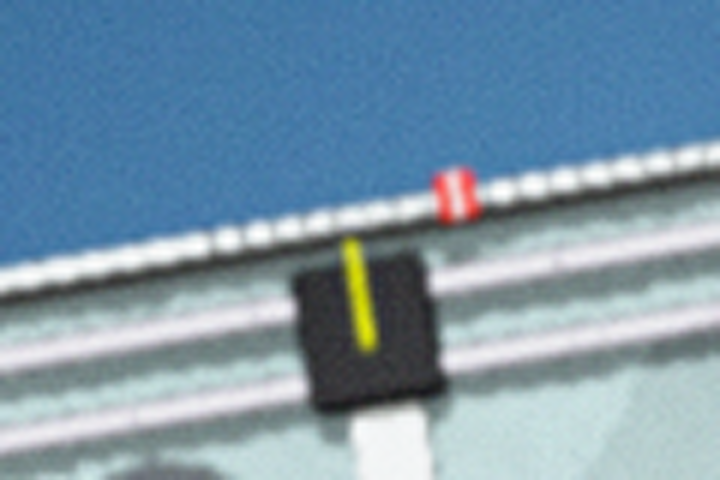

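```bash
python3 -m handwheel '[[-0.002,-0.001,0,0,0,-0.04],[-0.002,-0.001,0,0,0,-0.1],[-0.002,-0.001,0,0,0,-0.16],[-0.002,-0.001,0,0,0,-0.22],[-0.002,-0.001,0,0,0,-0.28],[-0.002,-0.001,0,0,0,-0.34],[-0.002,-0.001,0,0,0,-0.4],[-0.002,-0.001,0,0,0,-0.46]]'
python3 -m handwheel '[[0,0,0,0,0,-0.06],[0,0,0,0,0,-0.12],[0,0,0,0,0,-0.18],[0,0,0,0,0,-0.24],[0,0,0,0,0,-0.3],[0,0,0,0,0,-0.36],[0,0,0,0,0,-0.42],[0,0,0,0,0,-0.48]]'
python3 -m handwheel '[[0,0,0,0,0,-0.05],[0,0,0,0,0,-0.09],[0,0,0,0,0,-0.12],[0,0,0,0,0,-0.135],[0,0,0,0,0,-0.135],[0,0,0,0,0,-0.135],[0,0,0,0,0,-0.135],[0,0,0,0,0,-0.135]]'
python3 - <<'E'
from h import *
s=bot.read_state();print(s["joint_positions"][5])
im,d=cams.capture("top");a=cv2.resize(im[160:220,270:350],None,fx=8,fy=8,interpolation=cv2.INTER_CUBIC)
im,d=cams.capture("wrist");cv2.imwrite("pics/c2.png",np.vstack([cv2.resize(a,(640,480))[:300],im[:300]]))
cv2.imwrite("pics/w2.png",im)
for q in("pointer","clip"):
  for r in models.tip_of(q,"wrist")[:1]:print(q,r["position"],r["conf"])
E
```

```text
time_s: 6.62
position: [0.5667, -0.0954, 0.0729]
tcp_rot: [[0.561, 0.828, -0.002], [0.828, -0.561, -0.001], [-0.002, -0.002, -1.0]]
force: [-4.9, -0.1, 6.3]
opening: 0.658
grasp_force: 30.0
time_s: 7.28
position: [0.5655, -0.0933, 0.0729]
tcp_rot: [[1.0, 0.015, -0.005], [0.015, -1.0, 0.002], [-0.005, -0.002, -1.0]]
force: [-4.1, 7.0, 8.6]
opening: 0.656
grasp_force: 30.0
time_s: 7.95
position: [0.5656, -0.0926, 0.0729]
tcp_rot: [[0.969, -0.248, -0.006], [-0.248, -0.969, 0.003], [-0.006, -0.002, -1.0]]
force: [-3.5, 7.9, 9.3]
opening: 0.66
grasp_force: 30.0
83.78088836656548
pointer [318.0, 301.3] 0.19
```

View pics/c2.png

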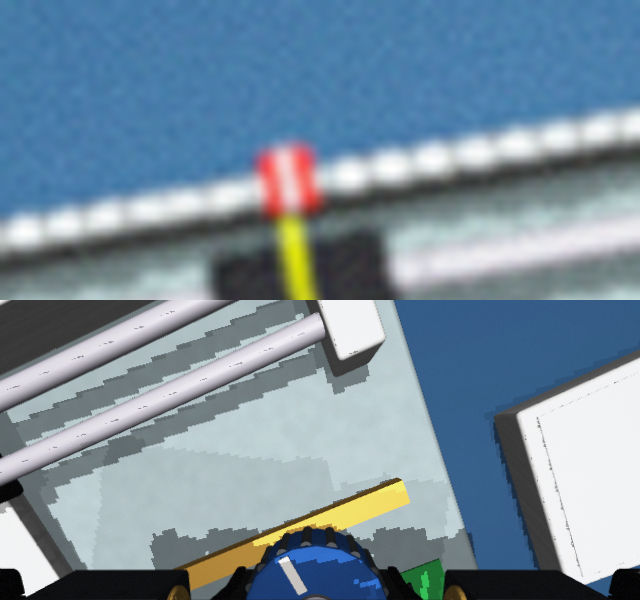

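Top crop: the pointer blade (290,220) meets the white line (288,180), so it is nearly aligned. Next I release, rise and check from the wrist camera.

```bash
python3 -m handwheel '[[0,0,0,0,0,0],[0,0,0,0,0,0],[0,0,0,0,0,0],[0,0,0,0,0,0],[0,0,0.02,0,0,0],[0,0,0.05,0,0,0],[0,0,0.085,0,0,0],[0,0,0.12,0,0,0]]' 1
python3 -m handwheel '[[0,0.03,0.02,0,0,0],[0,0.06,0.03,0,0,0],[0,0.09,0.03,0,0,0],[0,0.12,0.03,0,0,0],[0,0.14,0.03,0,0,0],[0,0.15,0.03,0,0,0],[0,0.15,0.03,0,0,0],[0,0.15,0.03,0,0,0]]'
python3 - <<'E'
from h import *
s=bot.read_state();print(s["time_s"],s["position"],s["tcp_rot"][:2,1])
im,d=cams.capture("wrist");cv2.imwrite("pics/w3.png",im)
for q in("pointer","clip","post","pivot","wheel_center"):
  for r in models.tip_of(q,"wrist")[:1]:print(q,r["position"],r["conf"],ray("wrist",r["position"],Z[q] if q!="clip" else .062,s))
E
```

```text
time_s: 8.82
position: [0.5678, -0.0955, 0.1927]
tcp_rot: [[0.968, -0.249, -0.002], [-0.249, -0.968, 0.001], [-0.002, -0.0, -1.0]]
force: [-0.2, -0.1, -0.3]
opening: 0.997
grasp_force: 0.0
time_s: 9.48
position: [0.5684, 0.0543, 0.2219]
tcp_rot: [[0.969, -0.248, 0.0], [-0.248, -0.969, -0.001], [0.0, 0.001, -1.0]]
force: [0.7, -1.4, -0.4]
opening: 1.001
grasp_force: 0.0
9.4833 [0.56842947 0.05429991 0.22193246] [-0.24781314 -0.96880755]
pointer [267.8, 76.2] 0.64 [0.68886296 0.06120805 0.062     ]
clip [272.9, 79.1] 0.78 [0.68596684 0.05802424 0.062     ]
post [212.0, 353.0] 0.79 [0.48251529 0.16999589 0.08      ]
pivot [181.1, 244.0] 0.91 [0.58306733 0.1623985  0.08      ]
wheel_center [495.1, 183.1] 0.81 [ 0.56591457 -0.09413248  0.066     ]
```

View pics/w3.png

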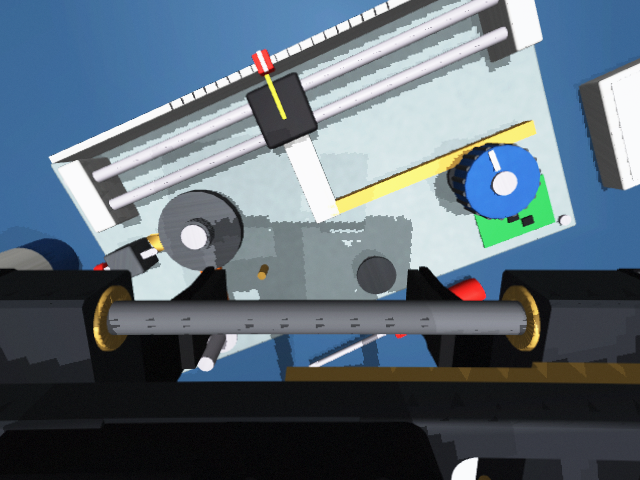

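Wrist view: the blade runs from (285,117) to (268,76) and the clip line is near (262,60). I'll measure the residual by segmentation.

```bash
python3 - <<'E'
from h import *
s=bot.read_state();im=cv2.imread("pics/w3.png")
c=im[40:125,235:320];cv2.imwrite("pics/w3c.png",cv2.resize(c,None,fx=7,fy=7,interpolation=cv2.INTER_CUBIC))
hsv=cv2.cvtColor(im,cv2.COLOR_BGR2HSV);roi=np.zeros(im.shape[:2],np.uint8);roi[40:125,240:310]=255
Y=cv2.inRange(hsv,(22,120,100),(38,255,255))&roi
ys,xs=np.nonzero(Y);Q=np.array([ray("wrist",[x,y],.062,s)[:2] for x,y in zip(xs,ys)])
vx,vy,x0,y0=cv2.fitLine(Q.astype(np.float32),cv2.DIST_HUBER,0,1e-4,1e-4).ravel();print("blade yaw",np.degrees(np.arctan(vy/vx)),len(Q))
R=(cv2.inRange(hsv,(0,120,80),(9,255,255))|cv2.inRange(hsv,(171,120,80),(180,255,255)))&roi
hull=cv2.convexHull(cv2.findNonZero(R));H=np.zeros_like(R);cv2.fillConvexPoly(H,hull,255)
Wt=cv2.inRange(hsv,(0,0,150),(180,90,255))&H
yw,xw=np.nonzero(Wt);print("white",xw.mean(),yw.mean(),len(xw), "red",hull.reshape(-1,2).min(0),hull.reshape(-1,2).max(0))
for z in(.05,.056,.062,.068):
  p=np.array([ray("wrist",[x,y],z,s)[:2] for x,y in zip(xw,yw)]).mean(0)
  for yaw in(8.,9.):
    t=np.radians(yaw);n=[-np.sin(t),np.cos(t)];tip=Q[np.argsort(Q@[np.cos(t),np.sin(t)])[-40:]].mean(0)
    print(z,yaw,"pointer-clip y mm",(tip-p)@n*1e3)
E
```

```text
blade yaw 8.19365 240
white 262.09615384615387 61.74038461538461 104 red [252  49] [273  75]
0.05 8.0 pointer-clip y mm 0.32387863452236854
0.05 9.0 pointer-clip y mm 0.5772431290711973
0.056 8.0 pointer-clip y mm 0.6598699279831126
0.056 9.0 pointer-clip y mm 0.8900889429638925
0.062 8.0 pointer-clip y mm 0.995861221443855
0.062 9.0 pointer-clip y mm 1.2029347568565845
0.068 8.0 pointer-clip y mm 1.3318525149046574
0.068 9.0 pointer-clip y mm 1.5157805707493421
```

View pics/w3c.png

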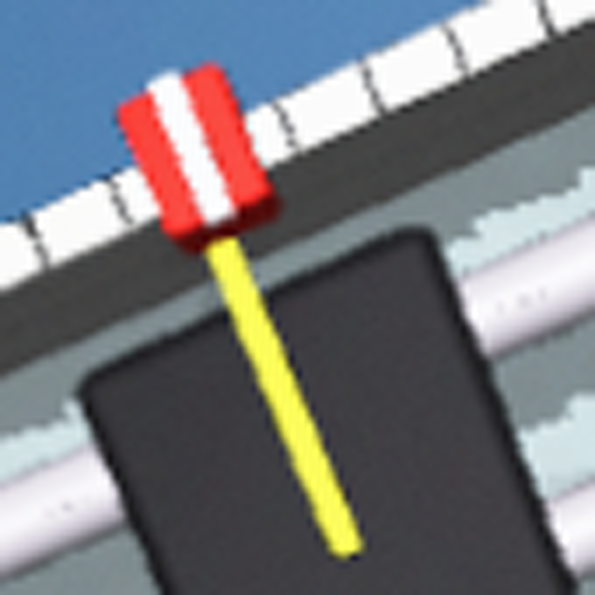

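```bash
python3 - <<'E'
from h import *
s=bot.read_state();im,d=cams.capture("wrist")
def zof(px):
    D=np.median(d[px[1]-1:px[1]+2,px[0]-1:px[0]+2]);f=lambda z:ray("wrist",px,z,s)
    T=np.array(cams.calibration("wrist")["tool_from_camera"]);o=s["tcp_rot"]@T[:3,3]+s["position"];ax=s["tcp_rot"]@T[:3,2]
    # z such that (f(z)-o).ax = D
    g0=(f(0)-o)@ax;k=D/g0;return o[2]*(1-k),o
for n,p in dict(clip=(262,61),blade=(276,95),car=(262,110),wheel=(520,190),plate=(450,150)).items(): print(n,zof(p))
E
```

```text
clip (np.float64(0.06621313247398022), array([0.63685174, 0.03599352, 0.35901081]))
blade (np.float64(0.06166726242037749), array([0.63685174, 0.03599352, 0.35901081]))
car (np.float64(0.06100089634211362), array([0.63685174, 0.03599352, 0.35901081]))
wheel (np.float64(0.08018829698660879), array([0.63685174, 0.03599352, 0.35901081]))
plate (np.float64(0.0133538454197901), array([0.63685174, 0.03599352, 0.35901081]))
```

The clip top is at z=66 mm, which leaves the pointer about 1.3 mm (0.08 rad) short. That agrees with the turn count: 48.8 mm moved out of 50.1 mm. I'll regrasp and correct it.

```bash
python3 -m handwheel '[[-0.002,-0.03,0,0,0,0],[-0.002,-0.07,-0.005,0,0,0],[-0.002,-0.11,-0.02,0,0,0],[-0.002,-0.14,-0.04,0,0,0],[-0.002,-0.148,-0.075,0,0,0],[-0.002,-0.148,-0.11,0,0,0],[-0.002,-0.148,-0.14,0,0,0],[-0.002,-0.148,-0.15,0,0,0]]'
python3 -m handwheel '[[0,0,0,0,0,0],[0,0,0,0,0,0],[0,0,0,0,0,0],[0,0,0,0,0,0],[0,0,0,0,0,0],[0,0,0,0,0,0],[0,0,0,0,0,0],[0,0,0,0,0,0]]' -1
python3 -m handwheel '[[0,0,0,0,0,-0.01],[0,0,0,0,0,-0.02],[0,0,0,0,0,-0.03],[0,0,0,0,0,-0.04],[0,0,0,0,0,-0.041],[0,0,0,0,0,-0.041],[0,0,0,0,0,-0.041],[0,0,0,0,0,-0.041]]'
```

```text
time_s: 10.5
position: [0.5634, -0.0934, 0.068]
tcp_rot: [[0.968, -0.25, -0.007], [-0.25, -0.968, 0.003], [-0.008, -0.001, -1.0]]
force: [0.7, 2.1, 0.1]
opening: 1.001
grasp_force: 0.0
time_s: 11.17
position: [0.5674, -0.093, 0.0737]
tcp_rot: [[0.969, -0.249, 0.003], [-0.249, -0.969, -0.0], [0.003, -0.001, -1.0]]
force: [1.1, 2.7, 7.0]
opening: 0.656
grasp_force: 30.0
time_s: 11.83
position: [0.5674, -0.0929, 0.0737]
tcp_rot: [[0.945, -0.327, 0.003], [-0.327, -0.945, -0.0], [0.003, -0.001, -1.0]]
force: [0.5, 2.9, 6.4]
opening: 0.661
grasp_force: 30.0
```

```bash
python3 -m handwheel '[[0,0,0,0,0,0],[0,0,0,0,0,0],[0,0,0,0,0,0],[0,0,0,0,0,0],[0,0,0.02,0,0,0],[0,0,0.05,0,0,0],[0,0,0.085,0,0,0],[0,0,0.12,0,0,0]]' 1
python3 -m handwheel '[[0.01,0.03,0.02,0,0,0],[0.02,0.06,0.03,0,0,0],[0.03,0.09,0.03,0,0,0],[0.04,0.12,0.03,0,0,0],[0.045,0.15,0.03,0,0,0],[0.045,0.165,0.03,0,0,0],[0.045,0.165,0.03,0,0,0],[0.045,0.165,0.03,0,0,0]]'
cat > al.py <<'E'
from h import *
import sys
def align(name):
    s=bot.read_state();im,d=cams.capture("wrist");cv2.imwrite(f"pics/{name}.png",im)
    print(s["time_s"],s["position"],s["tcp_rot"][:2,1],s["joint_positions"][5])
    for q in("post","pivot","wheel_center"):
      for r in models.tip_of(q,"wrist")[:1]:print(q,r["position"],r["conf"],ray("wrist",r["position"],Z[q],s))
    r=models.tip_of("pointer","wrist");r=r or models.tip_of("clip","wrist");px=np.array(r[0]["position"]).astype(int);print("near",px)
    hsv=cv2.cvtColor(im,cv2.COLOR_BGR2HSV);roi=np.zeros(im.shape[:2],np.uint8);roi[max(px[1]-40,0):px[1]+55,max(px[0]-45,0):px[0]+45]=255
    cv2.imwrite(f"pics/{name}c.png",cv2.resize(im[max(px[1]-40,0):px[1]+55,max(px[0]-45,0):px[0]+45],None,fx=6,fy=6,interpolation=cv2.INTER_CUBIC))
    Y=cv2.inRange(hsv,(22,120,100),(38,255,255))&roi
    n,lab,st,_=cv2.connectedComponentsWithStats(Y);k=1+np.argmax(st[1:,4]);ys,xs=np.nonzero(lab==k)
    Q=np.array([ray("wrist",[x,y],.062,s)[:2] for x,y in zip(xs,ys)])
    R=(cv2.inRange(hsv,(0,120,80),(9,255,255))|cv2.inRange(hsv,(171,120,80),(180,255,255)))&roi
    H=np.zeros_like(R);cv2.fillConvexPoly(H,cv2.convexHull(cv2.findNonZero(R)),255)
    yw,xw=np.nonzero(cv2.inRange(hsv,(0,0,150),(180,90,255))&H)
    p=np.array([ray("wrist",[x,y],.066,s)[:2] for x,y in zip(xw,yw)]).mean(0);print(len(Q),len(xw))
    for yaw in(8.,8.5,9.):
        t=np.radians(yaw);tip=Q[np.argsort(Q@[np.cos(t),np.sin(t)])[-40:]].mean(0)
        print(yaw,"pointer-clip mm",(tip-p)@[-np.sin(t),np.cos(t)]*1e3)
align(sys.argv[1])
E
python3 al.py w4
```

```text
time_s: 12.5
position: [0.5653, -0.0932, 0.1924]
tcp_rot: [[0.945, -0.327, -0.003], [-0.327, -0.945, 0.001], [-0.003, 0.0, -1.0]]
force: [0.4, -0.2, -0.1]
opening: 0.994
grasp_force: 0.0
time_s: 13.17
position: [0.6106, 0.0719, 0.2216]
tcp_rot: [[0.946, -0.325, -0.001], [-0.325, -0.946, -0.001], [-0.001, 0.001, -1.0]]
force: [-0.4, -0.0, 0.0]
opening: 1.003
grasp_force: 0.0
13.1667 [0.61055029 0.07192809 0.22155949] [-0.32527023 -0.94562023] 105.35186792739108
post [259.9, 392.4] 0.81 [0.48303526 0.1691484  0.08      ]
pivot [224.4, 296.1] 0.61 [0.58044618 0.16317018 0.08      ]
wheel_center [529.2, 212.5] 0.76 [ 0.56305674 -0.09693279  0.066     ]
near [296 126]
208 113
8.0 pointer-clip mm -0.2425014113774358
8.5 pointer-clip mm -0.1317879930487246
9.0 pointer-clip mm -0.021064538554105717
```

View pics/w4c.png

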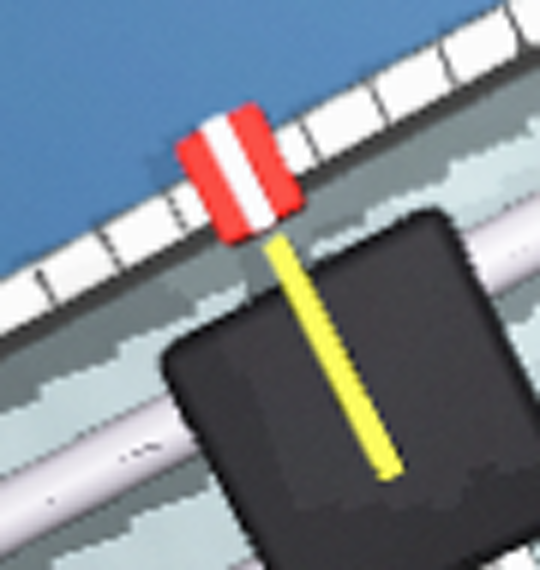

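The pointer sits in line with the white line (tip (275,240), line end (265,225) in the crop; residual about 0.1 mm). Next is the post at about (0.482, 0.170).

```bash
python3 -m handwheel '[[-0.025,0.018,0,0,0,0],[-0.055,0.04,0,0,0,0],[-0.085,0.063,0,0,0,0],[-0.11,0.085,0,0,0,0],[-0.1285,0.098,-0.02,0,0,0],[-0.1285,0.098,-0.055,0,0,0],[-0.1285,0.098,-0.09,0,0,0],[-0.1285,0.098,-0.12,0,0,0]]'
python3 -m handwheel '[[0,0,-0.01,0,0,0],[0,0,-0.0155,0,0,0],[0,0,-0.0155,0,0,0],[0,0,-0.0155,0,0,0],[0,0,-0.0155,0,0,0],[0,0,-0.0155,0,0,0],[0,0,-0.0155,0,0,0],[0,0,-0.0155,0,0,0]]' -0.2
python3 - <<'E'
from h import *
s=bot.read_state()
for cam in("wrist","scene","top"):
    im,d=cams.capture(cam)
    if cam!="top":cv2.imwrite(f"pics/{cam}5.png",im)
    for r in models.tip_of("post",cam)[:1]:print(cam,r["position"],r["conf"],ray(cam,r["position"],.08,s))
E
```

```text
time_s: 14.08
position: [0.4826, 0.1693, 0.1012]
tcp_rot: [[0.945, -0.327, 0.001], [-0.327, -0.945, -0.0], [0.001, -0.0, -1.0]]
force: [0.7, -1.3, -0.6]
opening: 1.0
grasp_force: 0.0
time_s: 14.75
position: [0.4833, 0.1698, 0.0874]
tcp_rot: [[0.945, -0.327, 0.002], [-0.327, -0.945, 0.0], [0.002, -0.001, -1.0]]
force: [0.6, 0.5, 0.2]
opening: 0.48
grasp_force: 0.0
wrist [314.3, 305.6] 0.75 [0.48292787 0.17081137 0.08      ]
scene [416.5, 264.8] 0.72 [0.47990006 0.17007675 0.08      ]
top [309.1, 188.7] 0.63 [0.68224331 0.05485687 0.08      ]
```

View pics/wrist5.png

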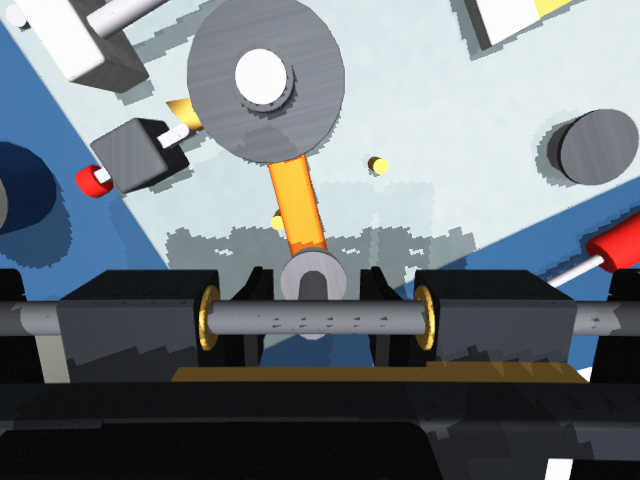

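```bash
python3 -m handwheel '[[0,0,0,0,0,0],[0,0,0,0,0,0],[0,0,0,0,0,0],[0,0,0,0,0,0],[0,0,0,0,0,0],[0,0,0,0,0,0],[0,0,0,0,0,0],[0,0,0,0,0,0]]' -1
python3 - <<'E'
from h import *
s=bot.read_state();print(s["position"],s["force"])
t=np.radians(8.3);R=np.array([[np.cos(t),-np.sin(t)],[np.sin(t),np.cos(t)]]);W=np.array([.5665,-.094])
piv=W+R@[.05,.25];P=np.array(s["position"][:2]);v=P-piv;print(piv,np.linalg.norm(v))
for piv in(piv,np.array([.5815,.1615])):
  v=P-piv;v=v/np.linalg.norm(v)*.1;
  for a in(.1,.2,.3,.4,.48,.5):
    c,n=np.cos(a),np.sin(a);print(a,np.round(np.array([[c,-n],[n,c]])@v-v,4))
E
```

```text
time_s: 15.72
position: [0.4832, 0.1704, 0.0865]
tcp_rot: [[0.945, -0.327, 0.001], [-0.327, -0.945, 0.001], [0.001, -0.001, -1.0]]
force: [0.7, 5.4, -2.0]
opening: 0.152
grasp_force: 30.0
[0.48316271 0.17037816 0.08653829] [ 0.65923077  5.41640763 -1.97195384]
[0.57988724 0.16059926] 0.09721759739906573
0.1 [-0.0005 -0.01  ]
0.2 [-0.   -0.02]
0.3 [ 0.0015 -0.0299]
0.4 [ 0.0039 -0.0395]
0.48 [ 0.0066 -0.0471]
0.5 [ 0.0074 -0.0489]
0.1 [-0.0004 -0.01  ]
0.2 [ 0.0002 -0.02  ]
0.3 [ 0.0018 -0.0298]
0.4 [ 0.0044 -0.0395]
0.48 [ 0.0071 -0.047 ]
0.5 [ 0.0079 -0.0488]
```

```bash
python3 -m handwheel '[[-0.0002,-0.004,0,0,0,0.02],[-0.0003,-0.009,0,0,0,0.045],[-0.0002,-0.014,0,0,0,0.07],[0,-0.019,0,0,0,0.095],[0.0005,-0.024,0,0,0,0.12],[0.001,-0.028,0,0,0,0.14],[0.002,-0.032,0,0,0,0.16],[0.003,-0.036,0,0,0,0.18]]'
python3 -m handwheel '[[0.0015,-0.0045,0,0,0,0.022],[0.003,-0.009,0,0,0,0.045],[0.0045,-0.013,0,0,0,0.065],[0.0045,-0.013,0,0,0,0.07],[0.0045,-0.013,0,0,0,0.07],[0.0045,-0.013,0,0,0,0.07],[0.0045,-0.013,0,0,0,0.07],[0.0045,-0.013,0,0,0,0.07]]'
python3 - <<'E'
from h import *
s=bot.read_state();P=np.array([.4832,.1704])
for piv in([.5799,.1606],[.5815,.1615]):
  v=P-piv;w=s["position"][:2]-piv;print(np.arctan2(v[0]*w[1]-v[1]*w[0],v@w),np.linalg.norm(w))
im,d=cams.capture("wrist");cv2.imwrite("pics/w6.png",im)
im,d=cams.capture("scene");cv2.imwrite("pics/s6.png",im)
E
```

```text
time_s: 16.38
position: [0.4864, 0.1347, 0.0865]
tcp_rot: [[1.0, 0.028, 0.002], [0.028, -1.0, 0.002], [0.002, -0.002, -1.0]]
force: [1.5, 7.8, -2.9]
opening: 0.15
grasp_force: 30.0
time_s: 17.05
position: [0.4908, 0.1222, 0.0865]
tcp_rot: [[0.986, 0.165, 0.001], [0.165, -0.986, 0.002], [0.002, -0.002, -1.0]]
force: [3.4, 9.7, -2.7]
opening: 0.153
grasp_force: 30.0
0.5080489041048606 0.09705127047356887
0.49929449356217337 0.09887703900175179
```

View pics/w6.png

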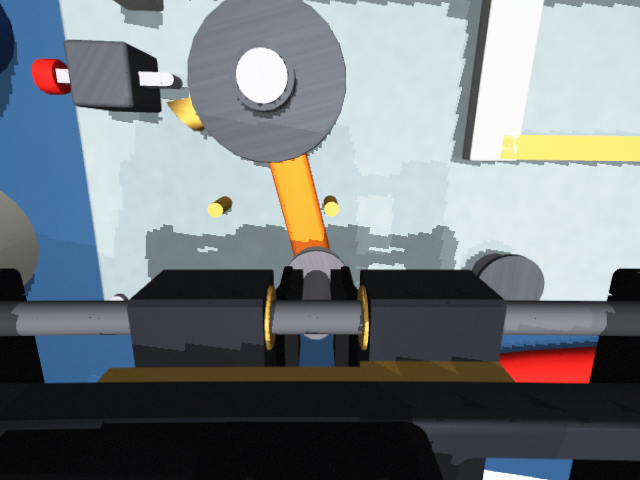

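The post is held between the jaws. The arm has turned about 0.49–0.50 rad, with its tooth well past the pawl and still short of the stop pin.

```bash
python3 - <<'E'
from rig import bot
print(bot.hand_in())
E
```

```text
the job is handed in; nothing more can be done
None
```

The job is handed in: the pointer measured about 0.1 mm from the white line, and the gripper still holds the tensioner arm back at about 0.5 rad, clear of the pawl (0.41). I saw and felt no contact with the duster can, mug, hard disk or screwdriver, but took no final check picture of them or of the pointer.

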